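# Put the cheese knives back in their fitted tray

### The job

The four washed cheese tools lie on the drying mat over the hob. Put each one back in the cut-out of its own shape in the oak tray on the worktop, handle and blade both fully down in the cut-out, and let go of it. Leave the honey jar beside the tray and the pepper mill where they stand.

Things in the scene. Friction and masses are not known exactly. Their poses are not given: they have to be found in the camera images.
- tool_plane: Cheese plane, 155 mm long: short wide paddle blade 60 mm across with a slot in it. Dark wooden handle 20 mm wide and high, from x = -50 to 45 mm, the steel blade on to 105 mm, 3 to 7 mm above the handle's underside. Origin: underside of the handle where it is gripped, near the centre of mass; x points to the blade's tip, z up. It lies flat on a mat 3 mm thick.
- tool_spade: Cheese spade, 171 mm long: pointed leaf-shaped blade 50 mm across. Dark wooden handle 20 mm wide and high, from x = -50 to 45 mm, the steel blade on to 121 mm, 3 to 7 mm above the handle's underside. Origin: underside of the handle where it is gripped, near the centre of mass; x points to the blade's tip, z up. It lies flat on a mat 3 mm thick.
- tool_chisel: Cheese chisel, 187 mm long: straight blade with a square end, 30 widening to 36 mm. Dark wooden handle 20 mm wide and high, from x = -50 to 45 mm, the steel blade on to 137 mm, 3 to 7 mm above the handle's underside. Origin: underside of the handle where it is gripped, near the centre of mass; x points to the blade's tip, z up. It lies flat on a mat 3 mm thick.
- tool_fork: Soft-cheese knife, 203 mm long: narrow blade 22 mm across with open windows and two small prongs. Dark wooden handle 20 mm wide and high, from x = -50 to 45 mm, the steel blade on to 153 mm, 3 to 7 mm above the handle's underside. Origin: underside of the handle where it is gripped, near the centre of mass; x points to the blade's tip, z up. It lies flat on a mat 3 mm thick.
- pocket_plane: Fixed oak insert 75 x 225 x 18 mm, one of four at 76 mm pitch, cut out for the short wide cheese plane: 67 mm wide, up to x = 109 mm. Origin: its underside (4 mm above the worktop), below where the tool origin belongs; x to the blade end, z up. Floor at z = 6 mm, a tool fully home lies on it; 3.5 mm play. A finger trough as deep crosses it, x = -27 to 27 mm; handle channel 27 mm wide.
- pocket_spade: Fixed oak insert 75 x 225 x 18 mm, one of four at 76 mm pitch, cut out for the pointed leaf-shaped spade: 57 mm wide, up to x = 125 mm. Origin: its underside (4 mm above the worktop), below where the tool origin belongs; x to the blade end, z up. Floor at z = 6 mm, a tool fully home lies on it; 3.5 mm play. A finger trough as deep crosses it, x = -27 to 27 mm; handle channel 27 mm wide.
- pocket_chisel: Fixed oak insert 75 x 225 x 18 mm, one of four at 76 mm pitch, cut out for the square-ended chisel: 37 to 43 mm wide, up to x = 141 mm. Origin: its underside (4 mm above the worktop), below where the tool origin belongs; x to the blade end, z up. Floor at z = 6 mm, a tool fully home lies on it; 3.5 mm play. A finger trough as deep crosses it, x = -27 to 27 mm; handle channel 27 mm wide.
- pocket_fork: Fixed oak insert 75 x 225 x 18 mm, one of four at 76 mm pitch, cut out for the narrow soft-cheese knife: 29 mm wide, up to x = 157 mm. Origin: its underside (4 mm above the worktop), below where the tool origin belongs; x to the blade end, z up. Floor at z = 6 mm, a tool fully home lies on it; 3.5 mm play. A finger trough as deep crosses it, x = -27 to 27 mm; handle channel 27 mm wide.
- honey_jar: Honey jar with a yellow lid, 58 mm across, 90 mm high, standing to the right of the tray; origin at the centre of its underside. A bystander. Mind the wall cabinet above the back of this worktop: it begins at x = 0.56 m (door handles) and y = -0.10 m and hangs from z = 0.41 m up, so carry things over in front of it.
- pepper_mill: Turned wooden pepper mill, 58 mm across, 150 mm high, standing behind the mat; origin at the centre of its underside. A bystander.

How it is judged:
By the outcome, as a careful person would: the job done as asked, in the order asked, and still so for the second after the job is handed in, with the robot touching nothing.
It also fails if it takes over 112 s, if anything falls off the work surface, if the arm or the gripper's body presses on something with over 40 N, if the wrist force passes 120 N, or if a joint passes its speed limit or range.

### The arm

A 6-joint arm with a two-finger parallel gripper is mounted at the origin on a cart in front of the work surface, level with it; the furniture and walls round the work are solid. World frame = base frame: x ahead of the robot, y to its left, z up, the work surface at z = 0. Lengths are in m, angles in rad, forces in N, time in s.
With the tool pointing down it reaches from about 0.35 to 1 m from the base axis. Payload 7.1 kg.
Tool frame: the origin (TCP) lies between the finger pads, 19 mm behind the fingertips; this is the grasp point; z points along the fingers, y is the line along which they close (so a half turn about z gives the same grasp; the last joint's range is limited). The gripper opens to 85 mm and grips with 20 to 120 N. Pads are 22 mm wide; open, the fingers measure 114 mm over their backs; the gripper's body (76 mm by 85 mm) begins 54 mm behind the grasp point. The pads swing forward as they close: fully open they stand 13 mm farther back than shut.
Start: joints at [1.235, 0.423, 1.63, -0, 1.089, -0.019], TCP at [0.195, 0.594, 0.25] pointing down, gripper open.
Joint ranges: [-3, 3], [-0.9, 2.11], [0.09, 2.58], [-1.31, 4.45], [0.11, 2.69], [-2.54, 2.54]. Speed limits (rad/s): [2.39, 2.39, 3.01, 3.14, 3.14, 3.14].

### API

Orientations are given as a rotation vector (axis times angle).
In Python, from rig import manip gives the robot as it stands. The module is installed in compiled form; this text tells all that it offers. Calls block until the motion is done:
- manip.move_to(position, orientation): joint-space move of the TCP to a pose.
- manip.servo_line(position, orientation=None, rate=0.15): straight line of the TCP; orientation=None keeps the orientation; rate is the mean speed in m/s.
- manip.set_joints(angles): joint-space move.
- manip.command_gripper(opening, f_grip=None): finger opening in m; f_grip is the grip in N (None keeps the last); returns when the fingers have stopped.
- manip.hold(seconds).
- manip.solve_ik(position, orientation): joint angles nearest the present ones, or None.
- manip.camera(name): name is "side" or "top"; returns a dict with "image" (400x640x3 uint8, red, green, blue), "fx", "fy", "cx", "cy" (pixels), "cam_to_world" (4x4, takes a point from camera to world coordinates). Camera axes: x right, y down, z forward; pixel columns grow to the right and rows downward; lengths in m; the calibration is good to about 2 mm. A picture is of the moment at which its call begins. There is no depth.
A pose or a line that the arm cannot do raises manip.IKError and nothing moves.
- manip.sign_off(): hands the job in; it is judged then, once.
Readings, each from a call of its own:
- manip.get_time(): time.
- manip.get_joint_positions(): joint angles.
- manip.get_joint_vel(): joint speeds.
- manip.get_tau(): joint torques, N m.
- manip.get_position(): TCP position.
- manip.get_ee_rot(): TCP orientation.
- manip.get_contact_force(): force on the tool from outside, world axes, zero at the start.
- manip.get_torque(): the same for the moment, N m.
- manip.get_width(): finger opening in m.
- manip.get_grip_force(): force on a finger pad.
Only numpy, scipy, OpenCV 4.12 (cv2) and the standard library are available. Lean on these libraries where they do the work, as an engineer would, in place of code of your own. Each camera call takes 0.05 s, during which the arm holds its last target. There are 200 camera calls.

## Working session

There is one attempt and no reset: what is moved stays moved. The work goes in short steps, each a Python script; the robot and the scene stay as the last script left them, time stands still between calls to the robot, and variables do not carry over. Pictures are saved under pics/ and viewed, at most 14 in all, crops included, and the job is handed in when it is done.

```bash
mkdir -p pics; python3 - <<'E'
from rig import manip as m
import cv2,numpy as np
for n in ("top","side"):
    c=m.camera(n); cv2.imwrite(f"pics/{n}0.png",c["image"][:,:,::-1]); np.savez(f"{n}0.npz",**c)
    print(n,c["fx"],c["cx"],c["cy"],np.round(c["cam_to_world"],3).tolist())
print(m.get_time(),m.get_ee_rot(),m.get_width())
E
```

```text
top 365.34614240287965 313.26817376082636 195.5112304504909 [[-0.008, -0.986, 0.168, 0.416], [-1.0, 0.007, -0.006, -0.116], [0.004, -0.168, -0.986, 1.119], [0.0, 0.0, 0.0, 1.0]]
side 433.32964097354466 313.2541727486793 197.49873150612598 [[0.939, -0.184, 0.291, 0.094], [-0.343, -0.541, 0.768, -1.406], [0.016, -0.821, -0.571, 0.994], [0.0, 0.0, 0.0, 1.0]]
0.1 [-4.95526743e-01 -3.10200229e+00  2.23570849e-03] 0.08542808103281221
```

View pics/top0.png

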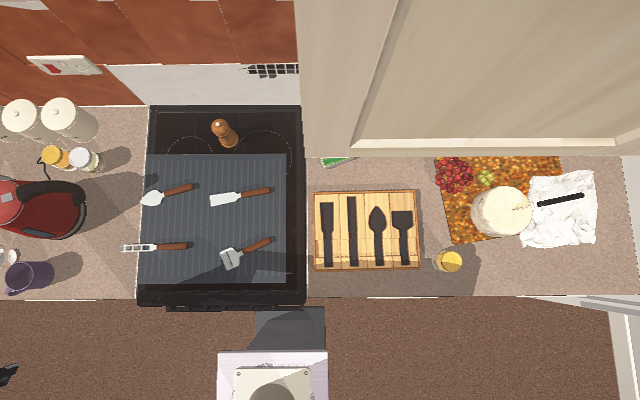

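View pics/side0.png

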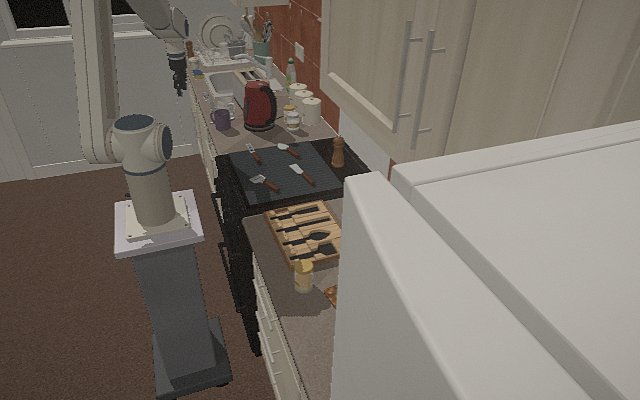

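```bash
python3 - <<'E'
import cv2
t=cv2.imread("pics/top0.png")
cv2.imwrite("pics/tray.png",cv2.resize(t[180:280,300:430],None,fx=6,fy=6,interpolation=cv2.INTER_CUBIC)[:600])
cv2.imwrite("pics/mat.png",cv2.resize(t[170:280,115:285],None,fx=4.7,fy=4.7,interpolation=cv2.INTER_CUBIC)[:,:800])
E
```

```text
(no output)
```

View pics/tray.png

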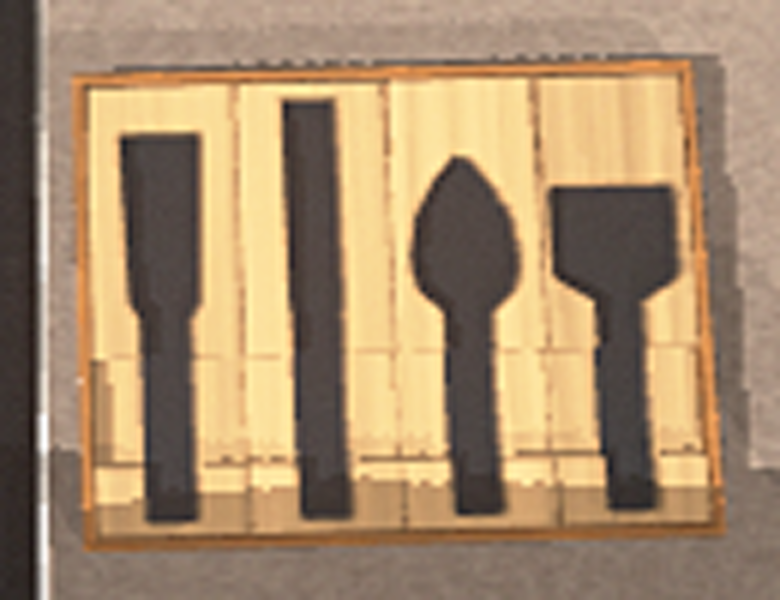

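View pics/mat.png

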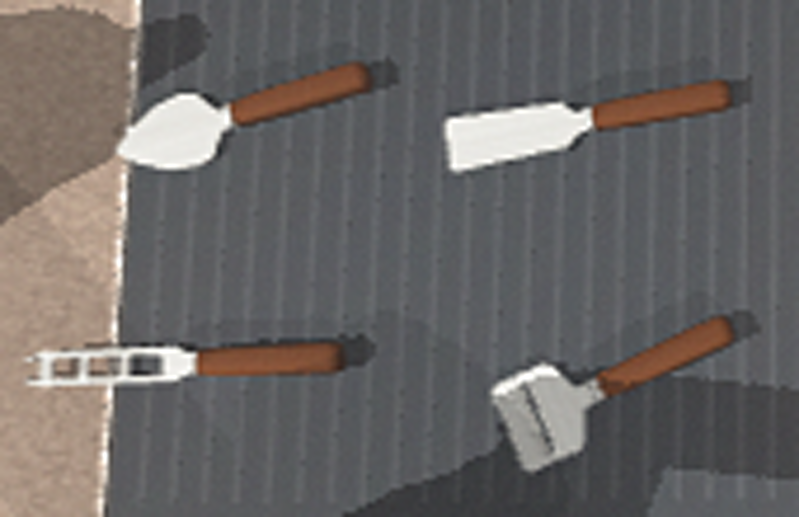

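```bash
cat > vis.py <<'E'
import cv2,numpy as np
from scipy.optimize import minimize
S=8
def proj(c,P):
    T=np.linalg.inv(c["cam_to_world"]); q=np.atleast_2d(P)@T[:3,:3].T+T[:3,3]
    return np.c_[c["fx"]*q[:,0]/q[:,2]+c["cx"],c["fy"]*q[:,1]/q[:,2]+c["cy"]]
def unproj(c,uv,z):
    M=c["cam_to_world"]; uv=np.atleast_2d(uv)
    d=np.c_[(uv[:,0]-c["cx"])/c["fx"],(uv[:,1]-c["cy"])/c["fy"],np.ones(len(uv))]@M[:3,:3].T
    return M[:3,3]+d*((z-M[2,3])/d[:,2])[:,None]
def tf(p,pts):
    a=p[2];R=np.array([[np.cos(a),-np.sin(a)],[np.sin(a),np.cos(a)]])
    return np.c_[np.asarray(pts)[:,:2]@R.T+p[:2],np.asarray(pts)[:,2]]
def render(c,polys,roi,hull):
    x0,y0,w,h=roi; im=np.zeros((h*S,w*S),np.uint8)
    for P in polys:
        uv=proj(c,P)
        if hull: uv=cv2.convexHull(uv.astype(np.float32))[:,0]
        cv2.fillPoly(im,[np.round(((uv-[x0,y0]+.5)*S-.5)*16).astype(np.int32)],255,shift=4)
    return cv2.resize(im,(w,h),interpolation=cv2.INTER_AREA)/255.
def fit(c,soft,roi,model,p0,hull):
    f=lambda p:((render(c,[tf(p,m) for m in model],roi,hull)-soft)**2).sum()
    s=np.array([[0,0,0],[.01,0,0],[0,.01,0],[0,0,.08]])
    for _ in range(3):
        r=minimize(f,p0,method="Nelder-Mead",options=dict(initial_simplex=np.array(p0)+s,xatol=1e-5,fatol=1e-3,maxiter=400)); p0=r.x
    return r.x,r.fun
hand=np.array([[x,y,z] for x in(-.05,.045) for y in(-.01,.01) for z in(.003,.023)])
off=dict(chisel=.114,fork=.038,spade=-.038,plane=-.114)
def sym(a,z): a=np.array(a); return np.array([[x,w,z] for x,w in a]+[[x,-w,z] for x,w in a[::-1]])/[1000,1000,1]
def pockets(z):
    o=dict(chisel=[(-53.5,13.5),(45,13.5),(55,18.5),(141,21.5)],fork=[(-53.5,13.5),(45,13.5),(46,14.5),(157,14.5)],
      spade=[(-53.5,13.5),(45,13.5),(60,25),(73,28.5),(88,26),(105,18),(120,6),(125,0)],plane=[(-53.5,13.5),(45,13.5),(62,33.5),(109,33.5)])
    return [sym(v,z)+[0,off[k],0] for k,v in o.items()]
def handle_fit(c,roi,p0,zoff=0):
    x,y,w,h=roi; im=c["image"][y:y+h,x:x+w].astype(int)
    # brown: red well above blue, soft mask
    soft=np.clip(((im[...,0]-im[...,2])-8)/60.,0,1)
    return fit(c,soft,roi,[hand+[0,0,zoff]],p0,True)
E
cat > fit0.py <<'E'
from vis import *
c=dict(np.load("top0.npz"))
g=c["image"].mean(2)
roi=(316,190,102,78); x,y,w,h=roi
soft=np.clip((170-g[y:y+h,x:x+w])/90,0,1)
for z in(.01,.022):
    c0=unproj(c,[(367,243)],z)[0]
    p,f=fit(c,soft,roi,pockets(z),[c0[0],c0[1],0.],False); print("tray z",z,p.round(4),f)
    print(unproj(c,[(300+235/6.,180+85/6.),(300+250/6,180+530/6),(300+385/6.,180+83/6.),(300+405/6,180+528/6),(300+530/6.,180+80/6.),(300+558/6,180+525/6)],.022).round(4).tolist() if z>.02 else "")
    print([proj(c,tf(p,m)).mean(0).round(1).tolist() for m in pockets(z)])
seg=dict(spade=((163,191),(195,185)),chisel=((242,195),(271,190)),fork=((157,247),(188,246)),plane=((243,252),(270,239)))
out={}
for k,(a,b) in seg.items():
    A,B=unproj(c,[a,b],.018)[:,:2]; d=A-B; p0=[*(B+d/np.linalg.norm(d)*.05),np.arctan2(d[1],d[0])]
    u=np.array([a,b]); lo=u.min(0)-4; hi=u.max(0)+5; roi=(*lo,*(hi-lo))
    p,f=handle_fit(c,roi,p0); out[k]=p
    print(k,p.round(4),round(f,2),"len",np.linalg.norm(d).round(3),"tip px",proj(c,tf(p,[[{"plane":.105,"spade":.121,"chisel":.137,"fork":.153}[k],0,.010]])).round(1))
np.savez("tools0.npz",**out)
E
python3 fit0.py
```

```text
tray z 0.01 [ 0.4456 -0.2787  0.0177] 303.5905361185869

[[327.2, 232.9], [352.3, 231.7], [376.9, 223.8], [402.5, 233.0]]
tray z 0.022 [ 0.4446 -0.2769  0.014 ] 314.63338972190184
[[0.6064, -0.2014, 0.022], [0.3844, -0.2044, 0.022], [0.6069, -0.2778, 0.022], [0.3847, -0.2806, 0.022], [0.6079, -0.3517, 0.022], [0.3856, -0.356, 0.022]]
[[326.9, 232.8], [352.2, 231.7], [377.1, 223.8], [403.0, 233.2]]
spade [0.6204 0.2994 1.9517] 45.79 len 0.099 tip px [[138.7 206.2]]
chisel [0.6167 0.0573 1.7566] 54.04 len 0.09 tip px [[210.9 200.6]]
fork [0.4529 0.304  1.5671] 41.37 len 0.092 tip px [[120.7 246.6]]
plane [0.4536 0.0507 1.9823] 45.03 len 0.088 tip px [[223.6 259.9]]
```

```bash
cat > fit1.py <<'E'
from vis import *
c=dict(np.load("top0.npz")); o=np.load("tools0.npz")
tips=dict(plane=(.105,(515,430)),spade=(.121,(118,150)),chisel=(.137,(447,145)),fork=(.153,(28,368)))
big=cv2.resize(c["image"][170:280,115:285],None,fx=4.7,fy=4.7,interpolation=cv2.INTER_CUBIC)[:,:,::-1].copy()
out={}
for k,(L,t) in tips.items():
    t=(np.array(t)+.5)/4.7-.5+[115,170]
    ctr=proj(c,tf(o[k],hand)); lo=np.floor(ctr.min(0)).astype(int)-4; hi=np.ceil(ctr.max(0)).astype(int)+5
    x,y,w,h=roi=(*lo,*(hi-lo)); im=c["image"][y:y+h,x:x+w].astype(float); d=im[...,0]-im[...,2]
    s=np.percentile(d,85); bg=np.percentile(d,20); soft=np.clip((d-bg)/(s-bg),0,1)
    f=lambda p:((render(c,[tf(p,hand)],roi,True)-soft)**2).sum()+10*((proj(c,tf(p,[[L,0,.01]]))[0]-t)**2).sum()
    p=o[k]
    for _ in range(3): p=minimize(f,p,method="Nelder-Mead",options=dict(initial_simplex=p+np.array([[0,0,0],[.008,0,0],[0,.008,0],[0,0,.08]]),xatol=1e-5,fatol=1e-3)).x
    out[k]=p; print(k,p.round(4),round(f(p),1),(proj(c,tf(p,[[L,0,.01]]))[0]-t).round(2),soft.sum().round(),render(c,[tf(p,hand)],roi,True).sum().round())
    q=lambda uv:np.round(((uv-[115,170]+.5)*4.7-.5)*16).astype(np.int32)
    cv2.polylines(big,[q(cv2.convexHull(proj(c,tf(p,hand)).astype(np.float32))[:,0])],True,(0,255,0),1,shift=4)
    cv2.polylines(big,[q(proj(c,tf(p,[[-.05,0,.023],[L,0,.01]])))],False,(255,255,0),1,shift=4)
cv2.imwrite("pics/ovm.png",big[:,:800]); np.savez("tools1.npz",**out)
big=cv2.resize(c["image"][180:280,300:430],None,fx=6,fy=6,interpolation=cv2.INTER_CUBIC)[:,:,::-1].copy()
q=lambda uv:np.round(((uv-[300,180]+.5)*6-.5)*16).astype(np.int32)
for z,col in((.01,(0,255,0)),(.022,(0,0,255))):
    for m in pockets(z): cv2.polylines(big,[q(proj(c,tf([.4453,-.2786,.015],m)))],True,col,1,shift=4)
cv2.imwrite("pics/ovt.png",big)
E
python3 fit1.py
```

```text
plane [0.453  0.0506 2.0143] 27.2 [-0.11  0.04] 263.0 239.0
spade [0.6246 0.2944 1.8601] 52.1 [-0.23 -0.02] 286.0 269.0
chisel [0.6159 0.0604 1.7482] 41.1 [ 0.08 -0.  ] 203.0 246.0
fork [0.4534 0.304  1.5958] 32.2 [ 0. -0.] 199.0 243.0
```

View pics/ovm.png

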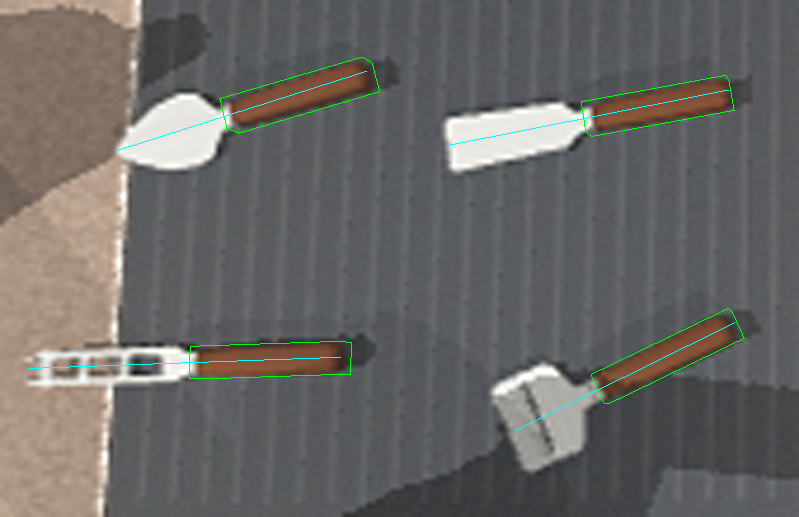

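View pics/ovt.png

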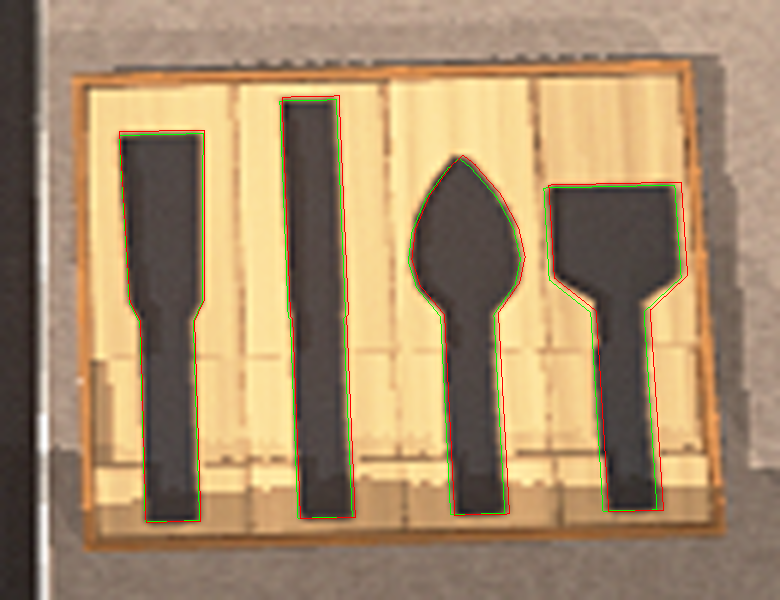

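```bash
cat > rob.py <<'E'
from rig import manip as m
import numpy as np,cv2
from scipy.spatial.transform import Rotation as R
from vis import *
TRAY=np.array([.4453,-.2786,.015]); T=np.load("tools1.npz")
GZ=.0235   # TCP above handle underside
def ori(psi,s):
    x=s*np.array([np.cos(psi),np.sin(psi),0]); z=np.array([0,0,-1.])
    return R.from_matrix(np.c_[x,np.cross(z,x),z]).as_rotvec()
def pocket(k): return tf(TRAY,[[0,off[k],0]])[0,:2]
def pick(k,s,dx=0):
    x,y,p=T[k]; x+=dx*np.cos(p); y+=dx*np.sin(p); o=ori(p,s)
    m.command_gripper(.06,30); m.move_to([x,y,.12],o); m.servo_line([x,y,.003+GZ],rate=.12)
    m.command_gripper(.0,40); w=m.get_width(); m.servo_line([x,y,.16],rate=.15)
    print(k,"width",w,m.get_width(),m.get_grip_force(),m.get_time())
def carry(k,s,z=.06):
    px,py=pocket(k)
    m.move_to([.43,.02,.17],ori(.8,s)); m.move_to([px,py,.11],ori(TRAY[2],s)); m.servo_line([px,py,z],rate=.1); print("over",m.get_time())
def snap(n):
    m.hold(.3); c=m.camera("top"); cv2.imwrite(f"pics/{n}.png",c["image"][:,:,::-1]); np.savez(f"{n}.npz",**c); return c
E
python3 - <<'E'
from rob import *
for k in off:
    for s in(1,-1):
        j=[m.solve_ik([*T[k][:2],.1],ori(T[k][2],s)),m.solve_ik([.43,.02,.17],ori(.8,s)),m.solve_ik([*pocket(k),.1],ori(TRAY[2],s))]
        print(k,s,[None if q is None else np.round(q,2).tolist() for q in j])
print(pocket("plane"),unproj(dict(np.load("top0.npz")),[(449,260)],.05).round(3))
E
```

```text
chisel 1 [[0.08, 0.61, 1.73, -0.0, 0.81, -0.1], [0.02, 0.27, 2.11, -0.0, 0.77, 0.79], [-0.38, 0.45, 2.05, -0.0, 0.64, 1.18]]
chisel -1 [None, [0.02, 0.27, 2.11, -0.0, 0.77, -2.35], [-0.38, 0.45, 2.05, -0.0, 0.64, -1.97]]
fork 1 [[0.57, 0.53, 1.89, -0.0, 0.72, 0.54], [0.02, 0.27, 2.11, -0.0, 0.77, 0.79], [-0.52, 0.49, 1.98, -0.0, 0.67, 1.04]]
fork -1 [None, [0.02, 0.27, 2.11, -0.0, 0.77, -2.35], [-0.52, 0.49, 1.98, -0.0, 0.67, -2.11]]
spade 1 [[0.42, 0.69, 1.55, 0.0, 0.9, 0.13], [0.02, 0.27, 2.11, -0.0, 0.77, 0.79], [-0.64, 0.53, 1.89, -0.0, 0.72, 0.92]]
spade -1 [None, [0.02, 0.27, 2.11, -0.0, 0.77, -2.35], [-0.64, 0.53, 1.89, -0.0, 0.72, -2.23]]
plane 1 [[0.09, 0.44, 2.09, -0.0, 0.62, -0.36], [0.02, 0.27, 2.11, -0.0, 0.77, 0.79], [-0.74, 0.58, 1.78, -0.0, 0.78, 0.82]]
plane -1 [None, [0.02, 0.27, 2.11, -0.0, 0.77, -2.35], [-0.74, 0.58, 1.78, -0.0, 0.78, -2.33]]
[ 0.44700994 -0.39258718] [[ 0.406 -0.513  0.05 ]]
```

s=+1 everywhere. Picking the chisel first.

```bash
python3 - <<'E'
from rob import *
pick("chisel",1); carry("chisel",1)
c=snap("h1"); print(m.get_contact_force(),m.get_position())
im=cv2.resize(c["image"][150:280,290:430],None,fx=4.6,fy=4.6,interpolation=cv2.INTER_CUBIC)[:,:,::-1].copy()
# predicted blade outline for nominal grasp
z=.06-GZ+.007
P=tf([*pocket("chisel"),TRAY[2]],[[.055,.015,z],[.137,.018,z],[.137,-.018,z],[.055,-.015,z]])
cv2.polylines(im,[np.round(((proj(c,P)-[290,150]+.5)*4.6-.5)*16).astype(np.int32)],True,(0,255,0),1,shift=4)
cv2.imwrite("pics/h1c.png",im)
E
```

```text
chisel width 0.018957696669591996 0.018967754632228447 39.43401396274567 5.35
over 7.6583
[ 0.22137591 -0.58416454  0.11782409] [ 0.44381053 -0.16475194  0.06039841]
```

View pics/h1c.png

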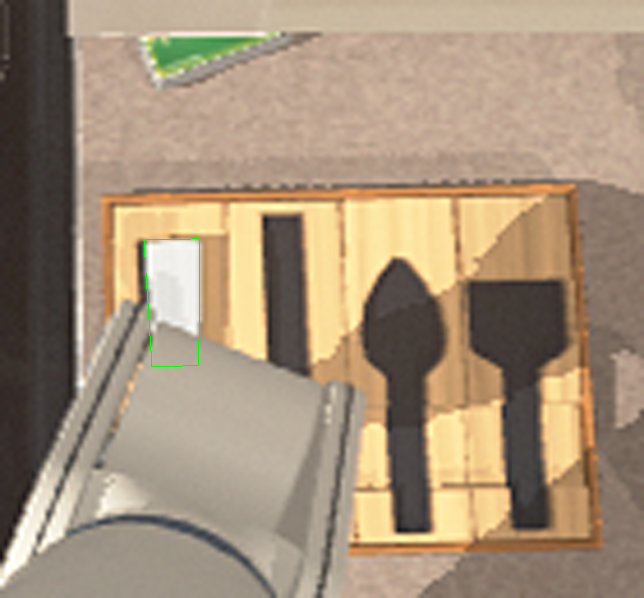

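```bash
cat >> rob.py <<'E'
def place(k,s=1,dx=0,dy=0):
    px,py=pocket(k); px+=dx;py+=dy
    f0=m.get_contact_force(); m.servo_line([px,py,.01+GZ+.014],rate=.08); ok=True
    for h in (.011,.009,.007,.005,.003,.0015,.0005):
        m.servo_line([px,py,.01+GZ+h],rate=.03); f=m.get_contact_force()-f0
        if abs(f).max()>8: ok=False;break
    print("down h",h,f.round(1),m.get_position().round(4)); 
    return ok
def release(k):
    x,y,z=m.get_position(); m.command_gripper(.036); m.hold(.2); m.servo_line([x,y,.13],rate=.15); print("rel",m.get_time(),m.get_contact_force().round(1))
E
python3 - <<'E'
from rob import *
if place("chisel"):
    release("chisel"); pick("fork",1); carry("fork",1); c=snap("h2")
    im=cv2.resize(c["image"][150:280,290:430],None,fx=4.6,fy=4.6,interpolation=cv2.INTER_CUBIC)[:,:,::-1].copy()
    z=.06-GZ+.007
    P=tf([*pocket("fork"),TRAY[2]],[[.055,.011,z],[.153,.011,z],[.153,-.011,z],[.055,-.011,z]])
    cv2.polylines(im,[np.round(((proj(c,P)-[290,150]+.5)*4.6-.5)*16).astype(np.int32)],True,(0,255,0),1,shift=4)
    cv2.imwrite("pics/h2c.png",im)
E
```

```text
down h 0.0005 [-1.1  0.6  4.6] [ 0.4437 -0.1646  0.0343]
rel 11.3667 [0.5 0.9 0.1]
fork width 0.01891777805118431 0.01911017128425463 39.153773188591 15.8583
over 18.65
```

View pics/h2c.png

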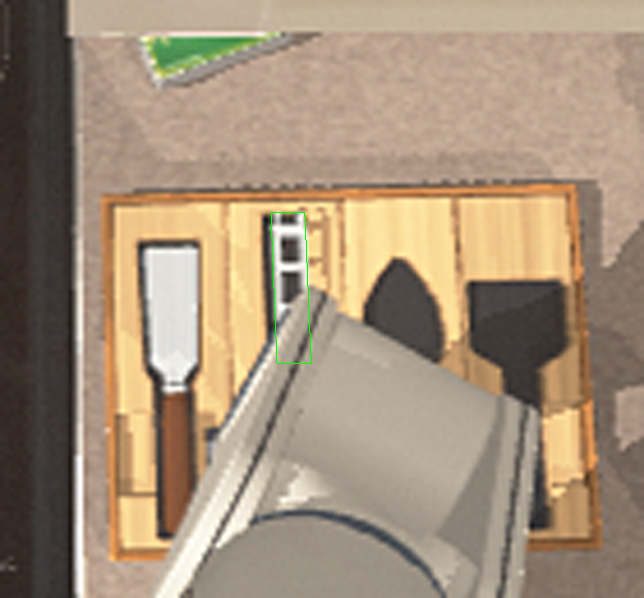

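```bash
cat >> rob.py <<'E'
def over(k,n,L,wd):
    c=snap(n); im=cv2.resize(c["image"][150:280,290:430],None,fx=4.6,fy=4.6,interpolation=cv2.INTER_CUBIC)[:,:,::-1].copy()
    z=.06-GZ+.007
    P=tf([*pocket(k),TRAY[2]],[[.055,wd,z],[L,wd,z],[L,0,z],[.055,0,z],[L,0,z],[L,-wd,z],[.055,-wd,z]])
    cv2.polylines(im,[np.round(((proj(c,P)-[290,150]+.5)*4.6-.5)*16).astype(np.int32)],True,(0,255,0),1,shift=4)
    cv2.imwrite(f"pics/{n}c.png",im)
E
python3 - <<'E'
from rob import *
if place("fork"):
    release("fork"); pick("spade",1); carry("spade",1); over("spade","h3",.121,.025)
E
```

```text
down h 0.0005 [-0.5  0.5  6. ] [ 0.4448 -0.2407  0.0343]
rel 22.3583 [-0.7  0.4 -1.2]
spade width 0.018857361817678362 0.019147125642138135 39.1718316078186 27.1583
over 30.375
```

View pics/h3c.png

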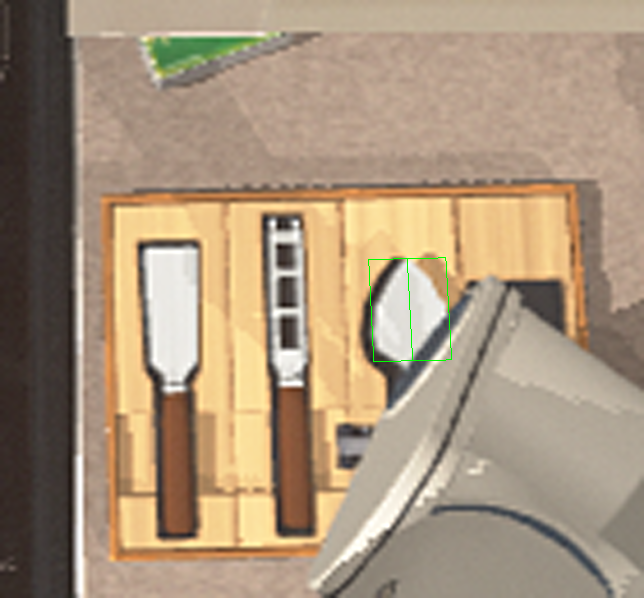

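```bash
python3 - <<'E'
from rob import *
if place("spade"):
    release("spade"); pick("plane",1); carry("plane",1); over("plane","h4",.105,.030)
E
```

```text
down h 0.0005 [-1.1  1.9  6.2] [ 0.446  -0.3167  0.0344]
rel 34.0833 [ 0.6  0.  -0.6]
plane width 0.019355621467769438 0.01871965517672314 39.13138926029205 38.225
over 41.4833
```

View pics/h4c.png

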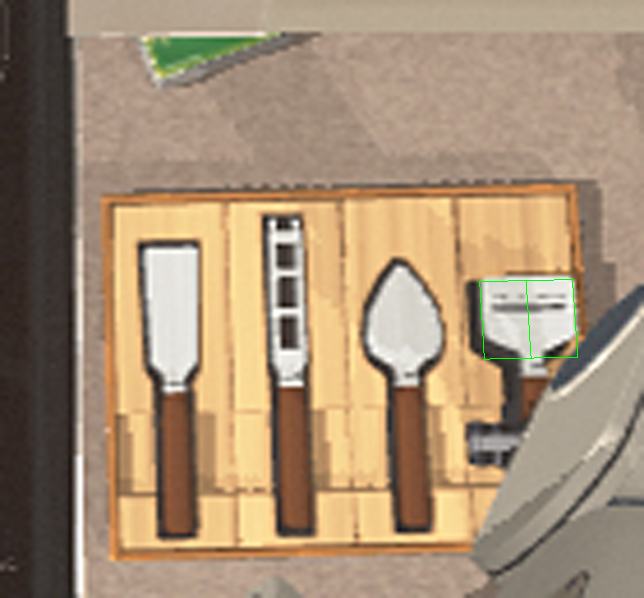

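```bash
python3 - <<'E'
from rob import *
if place("plane",dx=-.0015):
    release("plane"); m.move_to([.40,.15,.25],ori(1.2,1)); c=snap("f"); s=m.camera("side")
    a=cv2.resize(c["image"][180:280,300:430],(600,462),interpolation=cv2.INTER_CUBIC)
    cv2.imwrite("pics/fa.png",a[:,:,::-1])
    b=cv2.resize(s["image"][185:300,230:380],None,fx=5,fy=5,interpolation=cv2.INTER_CUBIC); cv2.imwrite("pics/fb.png",b[:,:,::-1])
E
```

```text
down h 0.0005 [-0.1 -0.3  3.2] [ 0.4456 -0.3927  0.0342]
rel 45.1917 [-0.1  0.7  0.1]
```

View pics/fa.png

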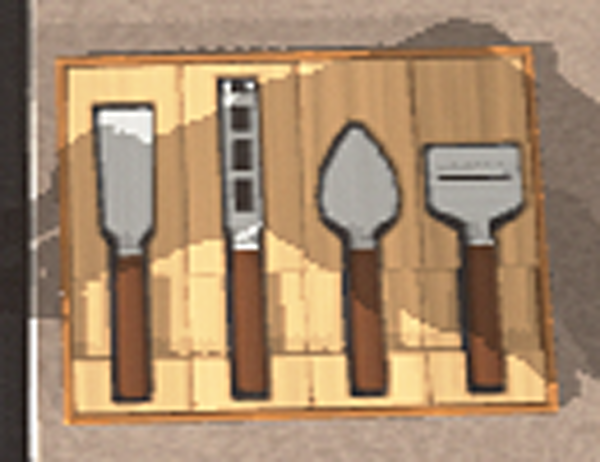

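View pics/fb.png

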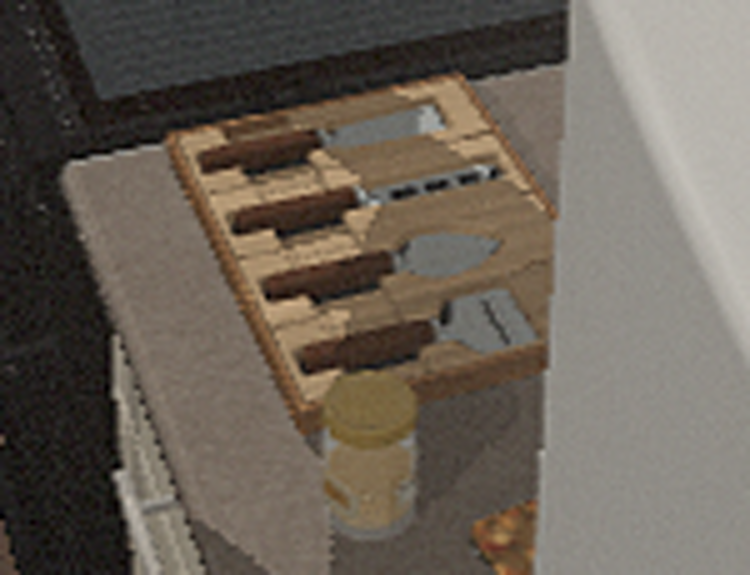

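All four tools lie inside their cut-outs with a dark margin round each of them. Both views agree, and the honey jar stands untouched.

```bash
python3 -c "
from rig import manip as m
print(m.sign_off(),m.get_time())"
```

```text
the job is handed in; nothing more can be done
the job is handed in; nothing more can be done
```

All four cheese tools are down in their own cut-outs and released after roughly 48 s of the 112 s allowed; I never went near the honey jar or pepper mill (the mill was not in the last crops I viewed), and the job is handed in.

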